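# Warm the glue pot: slide it onto the heating plate and set the thermostat

### The arm

A 6-joint arm with a two-finger parallel gripper is mounted at the origin on a cart in front of the work surface, level with it; the furniture and walls round the work are solid. World frame = base frame: x ahead of the robot, y to its left, z up, the work surface at z = 0. Lengths are in m, angles in degrees, forces in N, time in s.
With the tool pointing down it reaches from about 0.2 to 0.875 m from the base axis. Payload 3.4 kg.
Tool frame: the origin (TCP) lies midway between the tips of the shut fingers; the grasp point (between the pads) lies 19 mm behind it; z points along the fingers, y is the line along which they close (so a half turn about z gives the same grasp; the last joint's range is limited). The gripper opens to 94 mm and grips with 3 to 60 N. Pads are 16 mm wide; open, the fingers measure 119 mm over their backs; the gripper's body (75 mm by 177 mm) begins 78 mm behind the grasp point.
Start: joints at [-80.042, 15.808, 86.224, -0, 77.962, -6.933], TCP at [0.167, -0.55, 0.205] pointing down, gripper open.
Joint ranges: [-165.64, 165.64], [-43.16, 119.46], [12.63, 154.43], [-67.54, 247.53], [6.08, 155.33], [-154.97, 154.97]. Speed limits (degrees/s): [147.25, 147.25, 180, 180, 180, 180].

### API

Orientations are given as [roll, pitch, yaw] about the fixed x, y, z axes, in that order (R = Rz(yaw) Ry(pitch) Rx(roll)).
In Python, from bench import env gives the robot as it stands. The module is installed in compiled form; this text tells all that it offers. Calls block until the motion is done:
- env.movep(position, orientation): joint-space move of the TCP to a pose.
- env.move_straight(position, speed=0.15, frame=None, max_force=None): straight line of the TCP; frame=None keeps the orientation; speed is the mean speed in m/s. With max_force (N) it stops when the force on the tool has changed by that much, and returns True; else False.
- env.set_joints(angles): joint-space move.
- env.command_gripper(opening, effort=None): finger opening in m; effort is the grip in N (None keeps the last); returns when the fingers have stopped.
- env.dwell(seconds).
- env.solve_ik(position, orientation): joint angles nearest the present ones, or None.
- env.get_image(name): name is "scene" or "top"; returns a dict with "color" (384x512x3 uint8, red, green, blue), "fx", "fy", "cx", "cy" (pixels), "origin" and "orientation" of the camera in the world. Camera axes: x right, y down, z forward; pixel columns grow to the right and rows downward; lengths in m; the calibration is good to about 2 mm. A picture is of the moment at which its call begins. There is no depth.
A pose or a line that the arm cannot do raises env.IKError and nothing moves.
- env.hand_in(): hands the job in; it is judged then, once.
Readings, each from a call of its own:
- env.get_t(): time.
- env.get_joint_pos(): joint angles.
- env.get_qvel(): joint speeds.
- env.get_effort(): joint torques, N m.
- env.get_position(): TCP position.
- env.get_eef_rot(): TCP orientation.
- env.get_contact_force(): force on the tool from outside, world axes, zero at the start.
- env.get_wrist_torque(): the same for the moment, N m.
- env.get_gripper_width(): finger opening in m.
- env.get_finger_force(): force on a finger pad.
Only numpy, scipy, OpenCV 4.12 (cv2) and the standard library are available. Lean on these libraries where they do the work, as an engineer would, in place of code of your own. Each camera call takes 0.05 s, during which the arm holds its last target. There are 200 camera calls.

### The job

Slide the lidded glue pot along the warmer's deck, without lifting or tipping it, from the square outline to the middle of the round heating plate. Only then turn the thermostat dial clockwise until its white pointer line points at the dark steel set-point tab on the rim of the scale. Do not shift the tab, and leave the tin, the tape measure and the stapler where they are.

Things in the scene. Friction and masses are not known exactly. Their poses are not given: they have to be found in the camera images.
- warmer: Fixed flat warmer deck, 160 x 300 x 30 mm, aluminium top, no rim. Origin: centre of its underside; its own y runs along its 300 mm length, z up; top at 30 mm above the origin.
- heating_plate: Round heating plate, 120 mm across, dark disc with bright rings, flush in the deck's top at one end (80 mm from the deck's middle). Origin: its centre, on the deck's top.
- rest_square: Square outline, 116 mm wide, flush in the deck's top at the other end: the cold place. Origin: its centre, on the deck's top.
- glue_pot: Loose round steel pot with a fixed flat lid and black lid knob, about 0.5 kg; body 90 mm across and 50 mm high, rim 93 mm across at 51 to 55 mm, lid to 61 mm, knob 26 mm across to 74 mm. Starts on the square outline, within about 10 mm of its centre. Origin: centre of its underside, z up.
- thermostat: Fixed grey thermostat box, 130 x 130 x 45 mm, with a horizontal dial on top. Origin: centre of its underside; the dial axis is the box's own vertical z axis; x is the direction in which dial angle 0 points.
- dial (a joint): Angle of the dial, rad, growing clockwise seen from above, -2.3 to 2.3; at 0 the pointer points along the box's +x. It starts near its anticlockwise end (-2.2 to -1.9), turns stiffly and stays where it is left.
- dial_pointer (a point): Point on the dial's pointing line, 48 mm from the axis, 53 mm above the table; turns with the dial. Dial: black disc 84 mm across, top 53 mm above the table; on it a bar grip through the axis, 30 mm high (53 to 83 mm), 14 mm thick, from 40 mm behind the axis to 30 mm ahead, then an 8 mm thick nose to 41 mm; a white line on top runs from the axis to the pointing end.
- set_tab (a joint): Angle of the set-point tab, rad, in the same sense and with the same zero as the dial: the angle to set. The tab is a dark steel rider 10 mm wide on the white scale, 45 to 63 mm from the axis, up to 10 mm above the box's top.
- tab_mark (a point): Point on the tab's middle line, 48 mm from the axis, 53 mm above the table; the dial is set when point dial_pointer meets it.
- button_tin: Loose teal round tin, 69 mm across, 67 mm high; bystander. Origin: centre of its underside.
- tape_measure: Loose yellow tape measure, 57 x 73 x 27 mm; bystander. Origin: centre of its underside.
- stapler: Loose blue stapler, 34 x 146 x 36 mm; bystander. Origin: centre of its underside.
There are look-alikes about, which are no part of the job. What is shaped like the glue_pot but purple is not meant.

How it is judged:
By the outcome, as a careful person would: the job done as asked, in the order asked, and still so for the second after the job is handed in, with the robot touching nothing.
It also fails if it takes over 61 s, if anything falls off the work surface, if the arm or the gripper's body presses on something with over 40 N, if the wrist force passes 120 N, or if a joint passes its speed limit or range.

## Working session

There is one attempt and no reset: what is moved stays moved. The work goes in short steps, each a Python script; the robot and the scene stay as the last script left them, time stands still between calls to the robot, and variables do not carry over. Pictures are saved under pics/ and viewed, at most 10 in all, crops included, and the job is handed in when it is done.

```bash
mkdir -p pics; cat > h.py <<'E'
import numpy as np, cv2
from scipy.spatial.transform import Rotation as R
from bench import env
def cam(im):
    o=np.array(im["orientation"],float)
    M=o if o.shape==(3,3) else R.from_euler('xyz',o,degrees=True).as_matrix()
    return M,np.array(im["origin"],float)
def ray(im,uv,z):
    M,o=cam(im); uv=np.atleast_2d(np.asarray(uv,float))
    d=np.c_[(uv[:,0]-im["cx"])/im["fx"],(uv[:,1]-im["cy"])/im["fy"],np.ones(len(uv))]@M.T
    return o+d*((z-o[2])/d[:,2])[:,None]
def proj(im,p):
    M,o=cam(im); q=(np.atleast_2d(p)-o)@M
    return np.c_[im["fx"]*q[:,0]/q[:,2]+im["cx"],im["fy"]*q[:,1]/q[:,2]+im["cy"]]
def save(n,im,box=None,s=1):
    c=im["color"]
    if box: c=c[box[1]:box[3],box[0]:box[2]]
    cv2.imwrite("pics/"+n+".png",cv2.resize(c[...,::-1],None,fx=s,fy=s,interpolation=cv2.INTER_CUBIC))
E
python3 - <<'E'
from h import *
for n in("top","scene"):
    im=env.get_image(n); save(n+"0",im,s=1.5); print(n,im["origin"],im["orientation"],im["fx"],im["cx"],im["cy"])
E
```

```text
top [ 0.36166986 -0.05576332  1.19223838] [-168.14821144    0.29383102  -90.72307321] 464.09421549401685 257.51722230350765 190.58435706569853
scene [-0.17037548  0.78317896  0.72347125] [-119.30673554   -0.3683211  -136.82605028] 445.60845014455185 257.8938448248953 195.39175943784514
```

View pics/top0.png

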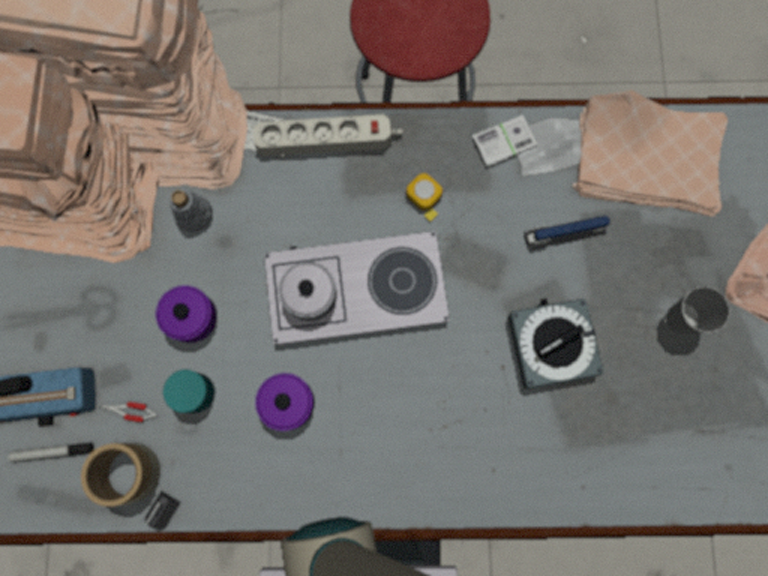

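View pics/scene0.png

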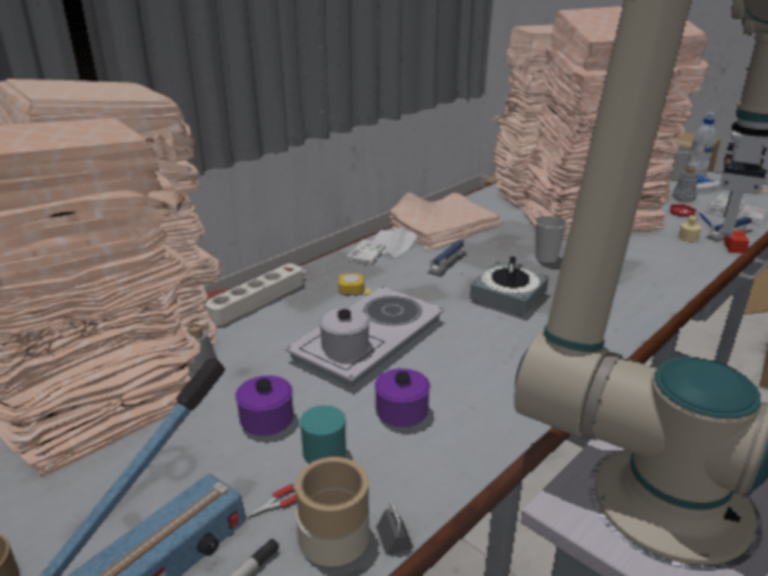

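Top view (1.5x pixels): deck with corners at about (265,252), (436,233), (447,325), (276,344). The pot knob is at (306,288), the plate at (403,280) and the dial at (558,342). Next I'll take a close crop of the dial and fit the plate and knob.

```bash
python3 - <<'E'
from h import *
im=env.get_image("top"); save("dial0",im,(330,190,412,265),7)
s=env.get_image("scene"); 
c=im["color"].astype(int); hsv=cv2.cvtColor(im["color"],cv2.COLOR_RGB2HSV); g=cv2.cvtColor(im["color"],cv2.COLOR_RGB2GRAY)
# plate: dark disc
def blob(mask,seed):
    n,l,st,ce=cv2.connectedComponentsWithStats(mask.astype(np.uint8))
    k=[i for i in range(1,n) if st[i,4]>15]
    i=min(k,key=lambda i:np.hypot(*(ce[i]-seed))); return l==i,ce[i],st[i]
def ell(m,z,name):
    ct=max(cv2.findContours(m.astype(np.uint8),0,1)[0],key=cv2.contourArea)
    h=cv2.convexHull(ct)
    p=ray(im,h[:,0,:],z)[:,:2]; (x,y),r=cv2.minEnclosingCircle(p.astype(np.float32)*1000)
    e=cv2.fitEllipse(ct); print(name,"circ",x,y,"d",2*r,"ell",ray(im,e[0],z)[0]*1000)
H,W=g.shape
yy,xx=np.mgrid[:H,:W]
def near(u,v,r): return np.hypot(xx-u,yy-v)<r
m,ce,st=blob((g<95)&near(268.5,187,30),(268.5,187)); print(st); ell(m,.03,"plate")
m,ce,st=blob((g<70)&near(204,192,12),(204,192)); print(st); ell(m,.104,"knob")
m=(g>150)&near(371,229,34); m,ce,st=blob(m,(371,229)); print(st); ell(m,.045,"scale")
m,ce,st=blob((g<70)&near(371,229,34),(371,229)); print(st); ell(m,.053,"dial")
corners=np.array([(265,252),(436,233),(447,325),(276,344)])/1.5
print(ray(im,corners,.03)*1000)
E
```

```text
[ 248  167   41   42 1021]
plate circ 614.2611083984375 -79.49986267089844 d 108.44435119628906 ell [615.32579797 -79.19565303  30.        ]
[200 187   9  10  73]
knob circ 589.225830078125 76.13385772705078 d 24.3327579498291 ell [589.2464582   75.93913356 104.        ]
[347 204  49  49 839]
scale circ 504.20245361328125 -333.5604248046875 d 122.84026336669922 ell [ 503.3717578  -333.79961314   45.        ]
[356 212  40  33 796]
dial circ 506.2435607910156 -343.2008361816406 d 102.0396728515625 ell [ 503.99615354 -335.98744023   53.        ]
[[ 668.20457775  155.5642053    30.        ]
 [ 698.06806975 -140.22334302   30.        ]
 [ 536.863025   -154.36060499   30.        ]
 [ 508.52066528  133.39598062   30.        ]]
```

View pics/dial0.png

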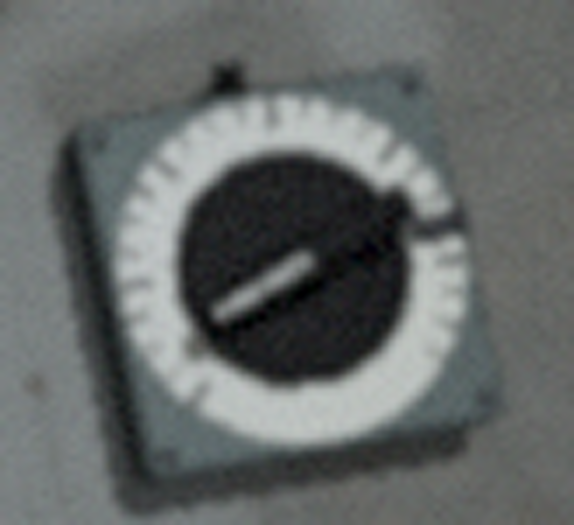

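Dial crop (7x): the white line points lower-left, tip at (215,318). The dark tab sits at (440,228) on the right, and the scale gap is at the bottom, so the turn is about 200° clockwise via the top. I'll push the pot first, low down, with a two-finger cradle.

```bash
python3 - <<'E'
from h import *
P=np.array([.5892,.0760]);T=np.array([.6145,-.0793])
u=(T-P)/np.linalg.norm(T-P); yaw=np.degrees(np.arctan2(u[1],u[0])); print(u,yaw,env.get_eef_rot())
p=env.get_position(); env.command_gripper(.06)
env.move_straight([p[0],p[1],.33],speed=.25)
s=P-u*.075
best=min((y for y in(yaw,yaw+180)),key=lambda y:abs((lambda q:999 if q is None else q[5])(env.solve_ik([*s,.25],[180,0,y]))))
print(best); env.movep([*s,.25],[180,0,best])
print(env.get_joint_pos(),env.get_t(),env.get_gripper_width())
f=env.move_straight([*s,.052],speed=.12,max_force=8); print("down",f,env.get_position())
if not f:
    e=T-u*.052
    env.move_straight([*e,.052],speed=.05)
    print(env.get_contact_force(),env.get_position(),env.get_t())
    im=env.get_image("top"); save("push1",im,(150,120,420,280),2.8); save("push1s",env.get_image("scene"))
E
```

```text
[ 0.16079079 -0.98698851] -80.7472006572956 [-1.79938400e+02 -7.25084901e-03  1.68914874e+01]
99.2527993427044
[ 7.81395643e+00  1.64972715e+01  7.89588160e+01 -2.06946616e-02
  8.45323801e+01 -1.36476449e+00] 4.4167 0.06061052157069085
down False [0.57766979 0.15011547 0.05268481]
[-0.1942682   3.98960346  0.3814618 ] [ 0.6061133  -0.02790689  0.0519856 ] 9.975
```

View pics/push1.png

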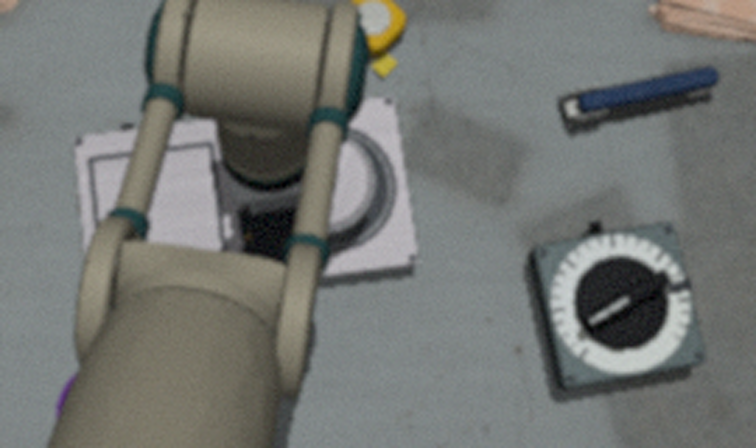

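Pot is on the plate, slightly short as intended, partly hidden by the arm (around (355,190) in the crop). I'll back off and measure the knob.

```bash
cat >> h.py <<'E'
def knob(im,c0,z=.104,r=9,th=70):
    g=cv2.cvtColor(im["color"],cv2.COLOR_RGB2GRAY); u0,v0=proj(im,[*c0,z])[0]
    yy,xx=np.mgrid[:g.shape[0],:g.shape[1]]
    m=((g<th)&(np.hypot(xx-u0,yy-v0)<r)).astype(np.uint8)
    ct=max(cv2.findContours(m,0,1)[0],key=cv2.contourArea); e=cv2.fitEllipse(ct)
    return ray(im,e[0],z)[0],e[1],e[0]
E
python3 - <<'E'
from h import *
T=np.array([.6145,-.0793]);u=np.array([.1608,-.987]); e=T-u*.052
b=e-u*.03
env.move_straight([*b,.052],speed=.1); env.move_straight([*b,.25],speed=.25)
env.movep([.38,.25,.35],[180,0,99.25])
im=env.get_image("top"); s=env.get_image("scene")
print(knob(im,T-u*.009,r=13),proj(im,[*T,.03]),env.get_t())
print(proj(s,[*T,.104]))
save("m1",im,(235,150,310,225),7); save("m1s",s,(200,170,320,260),6)
E
```

```text
(array([ 0.60739248, -0.0700335 ,  0.104     ]), (8.179815292358398, 9.590503692626953), (264.485595703125, 183.4478302001953)) [[267.78153069 187.0589512 ]] 12.875
[[262.53380302 185.10560616]]
```

View pics/m1.png

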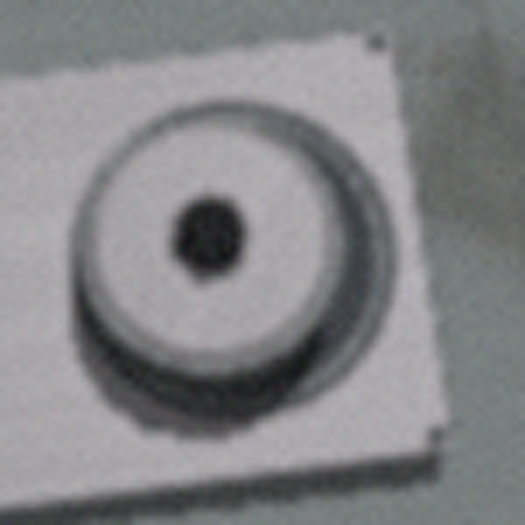

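View pics/m1s.png

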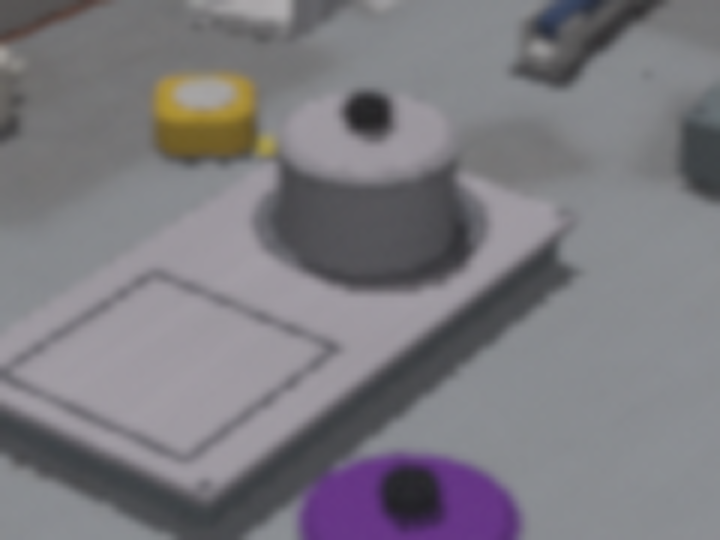

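Top crop: knob at about (210,237), pot short of the plate centre by about 10 mm. Scene crop: pot upright on the plate, knob at (368,112). I'll double-check the plate centre from the deck outline and the knob from the scene view.

```bash
python3 - <<'E'
from h import *
im=env.get_image("top"); s=env.get_image("scene")
for n,I,c0 in(("top",im,(267,187)),("scene",s,None)):
    f=cv2.resize(cv2.imread(f"pics/{n}0.png")[...,::-1],(512,384),interpolation=cv2.INTER_AREA)
    g=cv2.GaussianBlur(cv2.cvtColor(f,cv2.COLOR_RGB2GRAY),(3,3),0)
    # plate: dark disc in original picture; subpixel radial edges of disc outer boundary against bright deck
    c=np.array([.6145,-.0793]); 
    for it in range(4):
        pts=[]
        for a in np.linspace(0,2*np.pi,120,endpoint=False):
            rr=np.arange(.050,.0665,.00025); P=np.c_[c[0]+rr*np.cos(a),c[1]+rr*np.sin(a),0*rr+.03]
            uv=proj(I,P).astype(np.float32); v=cv2.remap(g,uv[None,:,0],uv[None,:,1],1).ravel().astype(float)
            if v[-1]<100 or v.min()>110: continue
            k=np.argmax(np.diff(np.convolve(v,np.ones(5)/5,'valid')))+2; pts.append(P[k,:2])
        pts=np.array(pts); A=np.c_[2*pts,np.ones(len(pts))]
        for _ in range(3):
            x=np.linalg.lstsq(A,(pts**2).sum(1),rcond=None)[0]; r=np.sqrt(x[2]+x[0]**2+x[1]**2)
            ok=abs(np.hypot(*(pts-x[:2]).T)-r)<.002; pts,A=pts[ok],A[ok]
        c=x[:2]
    print(n,"plate",c*1000,"r",r*1000,len(pts))
    m=cv2.inRange(f,(125,115,115),(255,255,255)); hull=None
    if n=="top":
        nn,l,st,ce=cv2.connectedComponentsWithStats(m); i=l[int(178),int(222)+14] or l[205,240]
        ct=max(cv2.findContours((l==i).astype(np.uint8),0,1)[0],key=cv2.contourArea)
        q=(ray(I,ct[:,0,:],.03)[:,:2]*1000).astype(np.float32); print("deck",cv2.minAreaRect(q))
print("knob",knob(im,(.607,-.07),r=13)[0])
# scene knob
print("knob scene",knob(s,(.607,-.07),z=.098,r=10))
E
```

```text
top plate [615.78276805 -79.43752326] r 59.879247120420644 120
deck ((609.4165649414062, 2.5794677734375), (166.0426483154297, 308.8503723144531), 6.771158695220947)
scene plate [616.08613514 -78.81101947] r 57.167531060595095 60
knob [ 0.60737097 -0.06984324  0.104     ]
knob scene (array([ 0.61102303, -0.06923511,  0.098     ]), (5.430430889129639, 6.652232646942139), (261.0654296875, 188.4402313232422))
```

```bash
cat >> h.py <<'E'
def circ(I,c,z,r0,dr=.007,sign=-1):
    """circle of known-ish radius at height z, from strongest radial grey edges (sign -1: bright inside)"""
    g=cv2.GaussianBlur(cv2.cvtColor(I["color"],cv2.COLOR_RGB2GRAY),(3,3),0); c=np.array(c,float)
    for it in range(4):
        pts=[]
        for a in np.linspace(0,2*np.pi,120,endpoint=False):
            rr=np.arange(r0-dr,r0+dr,.00025); P=np.c_[c[0]+rr*np.cos(a),c[1]+rr*np.sin(a),0*rr+z]
            uv=proj(I,P).astype(np.float32); v=cv2.remap(g,uv[None,:,0],uv[None,:,1],1).ravel().astype(float)
            d=sign*np.diff(np.convolve(v,np.ones(5)/5,'valid')); k=np.argmax(d)
            if d[k]>.8: pts.append(P[k+2,:2])
        pts=np.array(pts)
        for _ in range(4):
            A=np.c_[2*pts,np.ones(len(pts))]; x=np.linalg.lstsq(A,(pts**2).sum(1),rcond=None)[0]; r=np.sqrt(x[2]+x[0]**2+x[1]**2)
            pts=pts[abs(np.hypot(*(pts-x[:2]).T)-r)<.002]
        c=x[:2]
    return c,r,len(pts)
def pot(c):
    im=env.get_image("top"); s=env.get_image("scene")
    print("knob13 top",circ(im,c,.104,.013,.006,1),"\nlid",circ(im,c,.085,.0465),"\nknob z98",knob(im,c,.098,r=13)[0],"scene",knob(s,c,.098,r=10)[0])
E
python3 - <<'E'
from h import *
pot((.6095,-.0696))
P=np.array([.609,-.0697]);T=np.array([.6158,-.0794]);u=(T-P)/np.linalg.norm(T-P)
yaw=np.degrees(np.arctan2(u[1],u[0]))+180; print(yaw)
s=P-u*.06
env.movep([*s,.2],[180,0,yaw]); env.move_straight([*s,.052],speed=.12,max_force=8)
env.move_straight([*(T-u*.0425),.052],speed=.03); print(env.get_position(),env.get_contact_force())
env.move_straight([*s,.052],speed=.1); env.move_straight([*s,.2],speed=.25)
env.movep([.38,.25,.35],[180,0,99.25]); print(env.get_t())
pot((.6155,-.078))
E
```

```text
knob13 top (array([ 0.60736459, -0.06992095]), np.float64(0.012734196803566545), 117) 
lid (array([ 0.60710253, -0.07219557]), np.float64(0.04375516519771365), 98) 
knob z98 [ 0.60875096 -0.06975952  0.098     ] scene [ 0.61091042 -0.06882967  0.098     ]
125.03164382952627
[ 0.59094723 -0.04431483  0.05189212] [-1.51567561  4.48084623  1.31664218]
19.5
knob13 top (array([ 0.61075773, -0.07932918]), np.float64(0.012699046289752115), 120) 
lid (array([ 0.60999076, -0.07912205]), np.float64(0.04354854864492367), 93) 
knob z98 [ 0.61197151 -0.07924084  0.098     ] scene [ 0.61462455 -0.07799663  0.098     ]
```

```bash
python3 - <<'E'
from h import *
im=env.get_image("top"); s=env.get_image("scene"); out=[]
a=np.linspace(0,2*np.pi,90)
def C(I,c,z,r): return proj(I,np.c_[c[0]+r*np.cos(a),c[1]+r*np.sin(a),0*a+z])
T=(.6158,-.0794)
for I,b in((im,(238,155,303,220)),(s,(230,170,295,235))):
    k=6; g=cv2.resize(I["color"][b[1]:b[3],b[0]:b[2],::-1],None,fx=k,fy=k,interpolation=cv2.INTER_CUBIC)
    g=cv2.convertScaleAbs(g,alpha=1.4,beta=10)
    for c,z,r,col in((T,.03,.060,(0,0,255)),(T,.03,.045,(0,255,0)),(T,.104,.013,(0,255,255)),(T,.085,.0465,(255,100,0))):
        cv2.polylines(g,[np.int32((C(I,c,z,r)-b[:2]+.5)*k)],True,col,1)
    out.append(g)
cv2.imwrite("pics/chk.png",np.hstack(out))
E
```

```text
(no output)
```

View pics/chk.png

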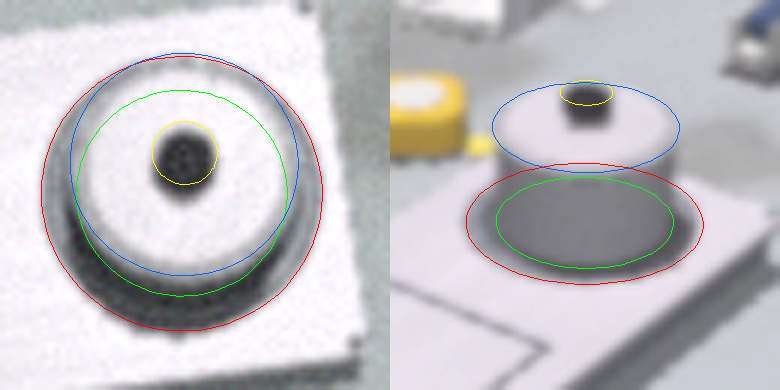

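Overlay: in the top view the knob sits about 8 px (3 mm) below the target circle. The scene view is aligned sideways and slightly nearer. So the pot is about 3 mm short in +x, and I'll nudge it that far.

```bash
python3 - <<'E'
from h import *
y0=-.0794
q=[env.solve_ik([.55,y0,.2],[180,0,y]) for y in(180,0)]; print(q)
yaw=180 if q[0] is not None and (q[1] is None or abs(q[0][5])<abs(q[1][5])) else 0
env.movep([.55,y0,.2],[180,0,yaw]); env.move_straight([.55,y0,.052],speed=.12,max_force=8)
f=env.move_straight([.585,y0,.052],speed=.02,max_force=2); p=env.get_position(); print(f,p)
x=min(max(p[0],.5715)+.0028,.5775); env.move_straight([x,y0,.052],speed=.015); print(env.get_position())
env.move_straight([.55,y0,.052],speed=.1); env.move_straight([.55,y0,.2],speed=.25)
env.movep([.38,.25,.35],[180,0,99.25]); print(env.get_t())
pot((.6158,-.079)); save("after",env.get_image("top"),(330,190,412,265),7)
E
```

```text
[array([ -15.38891281,   14.32557653,   89.10918554,    0.        ,
         76.56523793, -105.38891281]), array([-1.53889128e+01,  1.43255765e+01,  8.91091855e+01, -2.54444375e-14,
        7.65652379e+01,  7.46110872e+01])]
True [ 0.57319056 -0.07929447  0.05138876]
[ 0.5748961  -0.07928734  0.05147712]
26.725
knob13 top (array([ 0.61196301, -0.07943768]), np.float64(0.012566745373166625), 116) 
lid (array([ 0.61078534, -0.07919351]), np.float64(0.04363343820539275), 98) 
knob z98 [ 0.61343891 -0.07940414  0.098     ] scene [ 0.61672943 -0.07923227  0.098     ]
```

```bash
cat >> h.py <<'E'
def dial(im,a0=(.504,-.334)):
    ax,r,n=circ(im,a0,.045,.063,.005,-1); dc,dr,dn=circ(im,ax,.053,.042,.004,1)
    g=cv2.cvtColor(im["color"],cv2.COLOR_RGB2GRAY); c=dc
    # tab: dark sector of scale ring at r 52-60, z .055
    th=np.radians(np.arange(0,360,.5)); v=0
    for rr in np.arange(.050,.062,.001):
        uv=proj(im,np.c_[ax[0]+rr*np.cos(th),ax[1]+rr*np.sin(th),0*th+.053]).astype(np.float32)
        v=v+cv2.remap(g,uv[None,:,0],uv[None,:,1],1).ravel().astype(float)/12
    # white line at z .083 within r<.036
    yy,xx=np.mgrid[:g.shape[0],:g.shape[1]]; W=ray(im,np.c_[xx.ravel(),yy.ravel()],.083)[:,:2]-c
    rad=np.hypot(*W.T); ok=(rad<.036)&(g.ravel()>90); w=(g.ravel()[ok]-70.); X=W[ok]; 
    mu=(X*w[:,None]).sum(0)/w.sum(); E=np.linalg.eigh(((X-mu)*w[:,None]).T@(X-mu))[1][:,1]; E*=np.sign(E@mu)
    return dict(ax=ax,r=r,n=n,disc=dc,dr=dr,tabprof=v,th=np.degrees(th),line=np.degrees(np.arctan2(E[1],E[0])),line2=np.degrees(np.arctan2(mu[1],mu[0])),mu=mu,np=ok.sum())
E
python3 - <<'E'
from h import *
im=env.get_image("top"); d=dial(im)
for k in('ax','r','n','disc','dr','line','line2','mu','np'): print(k,d[k])
v,t=d['tabprof'],d['th']; 
for i in np.where(v<105)[0][::2]: print(t[i],int(v[i]),end='; ')
a=np.array([330+440/7,190+228/7]); p=ray(im,a,.055)[0]; print("tab hand",p,np.degrees(np.arctan2(*(p[:2]-d['ax'])[::-1])))
E
```

```text
ax [ 0.50399024 -0.33320668]
r 0.061844000639031595
n 116
disc [ 0.50328527 -0.33232572]
dr 0.04091402546655119
line -65.73424354714909
line2 -89.18219650094706
mu [ 6.19824917e-05 -4.34223381e-03]
np 65
280.5 99; 281.5 82; 282.5 68; 283.5 61; 284.5 60; 285.5 64; 286.5 71; 287.50000000000006 84; 288.5 101; tab hand [ 0.51527289 -0.38543796  0.055     ] -77.81064143774466
```

```bash
python3 - <<'E'
from h import *
im=env.get_image("top")
e=ray(im,[(330+310/7-.5,190+258/7-.5),(330+215/7-.5,190+318/7-.5),(330+400/7-.5,190+203/7-.5)],.083)[:,:2]; print(e)
d=e[1]-e[0]; b=np.degrees(np.arctan2(d[1],d[0])); d=e[1]-e[2]; print("line",b,"bar",np.degrees(np.arctan2(d[1],d[0])))
A=np.array([.5045,-.333])
J=env.solve_ik([*A,.2],[180,0,b]); print(J,env.get_gripper_width())
E
```

```text
[[ 0.50295628 -0.33095468]
 [ 0.48279126 -0.29722395]
 [ 0.52155753 -0.36309401]]
line 120.8719721860191 bar 120.4779395401633
[-40.01969796  18.52189798  83.03628134   0.          78.44182068
 -70.89167015] 0.06008395525332748
```

```bash
python3 - <<'E'
from h import *
A=[.5045,-.3325]; b=120.7
env.command_gripper(.04); env.movep([*A,.17],[180,0,b])
f=env.move_straight([*A,.060],speed=.12,max_force=8); print("down",f,env.get_position())
if not f:
    env.command_gripper(0,effort=50); print(env.get_gripper_width(),env.get_finger_force(),env.get_contact_force())
    J=np.array(env.get_joint_pos()); 
    for k in np.linspace(0,193.7,8)[1:]:
        q=J.copy(); q[5]+=k; env.set_joints(q); F=np.array(env.get_contact_force())
        print(round(k),F.round(1),np.round(env.get_wrist_torque(),2),round(env.get_gripper_width(),4),env.get_t())
        if np.linalg.norm(F)>45: print("STOP"); break
E
```

```text
down False [ 0.5050615  -0.33291142  0.06074794]
0.013723806530142093 49.97405469417572 [4.10402449 2.87049062 0.93269491]
28 [ 2.5  1.4 -0.5] [ 0.18 -0.54 -0.03] 0.0139 31.85
55 [ 4.9  1.8 -0.5] [ 0.25 -0.73 -0.02] 0.0136 32.3833
83 [ 5.9  1.3 -2.9] [ 0.13 -0.84 -0.08] 0.0136 32.9167
111 [ 6.1  0.  -3. ] [-0.05 -0.76 -0.05] 0.0135 33.45
138 [ 6.4 -1.7 -3.6] [-0.14 -0.73 -0.1 ] 0.0137 33.9833
166 [ 5.5 -1.9 -3.6] [-0.26 -0.61 -0.05] 0.0138 34.5167
194 [ 3.9 -3.2 -4. ] [-0.44 -0.52 -0.11] 0.0136 35.05
```

```bash
python3 - <<'E'
from h import *
env.command_gripper(.04); p=env.get_position(); print(env.get_eef_rot())
env.move_straight([p[0],p[1],.25],speed=.25); q=np.array(env.get_joint_pos()); q[0]+=50; env.set_joints(q)
im=env.get_image("top"); s=env.get_image("scene")
a,b=(330,190,412,265),(310,160,375,215)
k=lambda I,b,f:cv2.resize(I["color"][b[1]:b[3],b[0]:b[2],::-1],None,fx=f,fy=f,interpolation=cv2.INTER_CUBIC)
x,y=k(im,a,5),k(s,b,5); o=np.zeros((375,x.shape[1]+y.shape[1],3),np.uint8); o[:x.shape[0],:x.shape[1]]=x; o[:y.shape[0],x.shape[1]:]=y
cv2.imwrite("pics/d2.png",o); d=dial(im); v,t=d['tabprof'],d['th']; print(d['ax'],[(t[i],int(v[i])) for i in np.where(v<105)[0][::3]],env.get_t())
E
```

```text
[-1.79818287e+02  1.00825825e-03 -7.30236999e+01]
[ 0.50401155 -0.33318047] [(np.float64(280.5), 104), (np.float64(282.0), 79), (np.float64(283.5), 67), (np.float64(285.0), 70), (np.float64(286.5), 84)] 38.5167
```

View pics/d2.png

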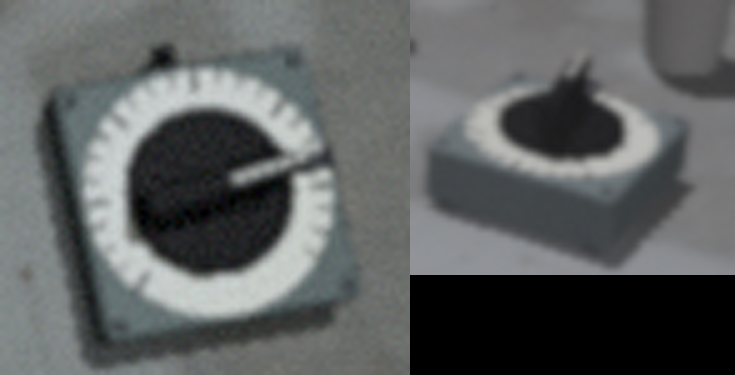

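Left crop: the white line runs from (235,183) to about (315,155) and nearly meets the tab at (320,162), still slightly anticlockwise as planned. I'll measure the remaining angle.

```bash
python3 - <<'E'
from h import *
I=[env.get_image("top") for _ in range(4)]; im=I[0]; G=np.mean([cv2.cvtColor(i["color"],cv2.COLOR_RGB2GRAY).astype(float) for i in I],0)
pts=[]
for u in range(378,387):
    rows=np.arange(218,230); w=np.clip(G[rows,u]-75,0,None); w[abs(rows-rows[np.argmax(w)])>2]=0; pts.append((u,(w*rows).sum()/w.sum()))
p=ray(im,pts,.083)[:,:2]; vx,vy,x0,y0=cv2.fitLine((p*1000).astype(np.float32),2,0,.01,.01).ravel()
if vx*0.25-vy<0: vx,vy=-vx,-vy
print("line ang",np.degrees(np.arctan2(vy,vx)),np.round(pts,1).tolist())
for ax in((503.5,-332.4),(504,-333.2)):
    ax=np.array(ax); print("offset of axis from line mm",np.cross([vx,vy],ax-[x0,y0]), "start r",np.hypot(*(p[0]*1000-ax)))
# tab from the untouched view
f=cv2.resize(cv2.imread("pics/after.png"),(82,75),interpolation=cv2.INTER_AREA); g=cv2.cvtColor(f,cv2.COLOR_BGR2GRAY)
for z in(.045,.055):
  for ax in((.5035,-.3324),(.504,-.3332)):
    yy,xx=np.mgrid[:75,:82]; W=ray(im,np.c_[xx.ravel()+330,yy.ravel()+190],z)[:,:2]-ax
    r=np.hypot(*W.T); a=np.degrees(np.arctan2(W[:,1],W[:,0])); k=(r>.049)&(r<.061)&(abs(a+76)<9)&(g.ravel()<110); w=110.-g.ravel()[k]
    print(z,ax,"tab",(w*a[k]).sum()/w.sum(),k.sum())
print(env.get_t())
E
```

```text
line ang -49.9725 [[378.0, 224.9], [379.0, 224.5], [380.0, 224.1], [381.0, 223.9], [382.0, 223.5], [383.0, 223.1], [384.0, 222.9], [385.0, 218.2], [386.0, 218.5]]
offset of axis from line mm 5.842028520756518 start r 9.330272604500298
offset of axis from line mm 5.710372327023295 start r 8.419259935319795
0.045 (0.5035, -0.3324) tab -74.44240635474496 16
0.045 (0.504, -0.3332) tab -74.94695860288974 16
0.055 (0.5035, -0.3324) tab -75.65056817812672 16
0.055 (0.504, -0.3332) tab -75.76071392260069 17
38.7167<stdin>:10: DeprecationWarning: Arrays of 2-dimensional vectors are deprecated. Use arrays of 3-dimensional vectors instead. (deprecated in NumPy 2.0)
```

Ignoring the two outlier points, the line points to about -72.5° (robot yaw -73.0°) and the tab is at -75.7°. I'll regrip and turn 2.8° further.

```bash
python3 - <<'E'
from h import *
q=np.array(env.get_joint_pos()); q[0]-=50; env.set_joints(q)
p=env.get_position(); f=env.move_straight([.5048,-.3327,.0605],speed=.15,max_force=8); print(f)
env.command_gripper(0,effort=50)
J=np.array(env.get_joint_pos()); print(env.get_eef_rot()); J[5]+=2.8; env.set_joints(J); env.dwell(.2); print(env.get_eef_rot())
env.command_gripper(.04); p=env.get_position(); env.move_straight([p[0],p[1],.25],speed=.25)
q=np.array(env.get_joint_pos()); q[0]+=50; env.set_joints(q)
I=[env.get_image("top") for _ in range(4)]; im=I[0]; C=np.mean([i["color"].astype(float) for i in I],0); G=C.mean(2)
pts=[]
for u in range(378,388):
    c=225-(u-378)*.3; rows=np.arange(int(c)-2,int(c)+4); w=np.clip(G[rows,u]-75,0,None); pts.append((u,(w*rows).sum()/w.sum()))
pp=ray(im,pts[:8],.083)[:,:2]*1000; vx,vy,x0,y0=map(float,cv2.fitLine(pp.astype(np.float32),cv2.DIST_HUBER,0,.01,.01).ravel())
if vy>0: vx,vy=-vx,-vy
print(np.degrees(np.arctan2(vy,vx)),"axis off",vx*(-332.8-y0)-vy*(503.7-x0),np.round(pts,1).tolist())
im["color"]=C.astype(np.uint8); g=im["color"][200:250,345:405,::-1]; g=cv2.resize(g,None,fx=9,fy=9,interpolation=cv2.INTER_CUBIC)
k=lambda P:tuple(int(t) for t in (proj(im,P)[0]-[345,200]+.5)*9)
cv2.circle(g,k([.5037,-.3328,.083]),3,(0,0,255),1)
cv2.imwrite("pics/d3.png",g); print(env.get_t()); pot((.6158,-.079))
E
```

```text
False
[-1.79698628e+02  7.11935448e-02 -7.31354787e+01]
[-1.79692182e+02  8.65504799e-02 -7.59093554e+01]
-75.19944069823876 axis off -0.19209561772005657 [[378.0, 225.0], [379.0, 224.8], [380.0, 224.3], [381.0, 224.1], [382.0, 223.9], [383.0, 223.6], [384.0, 223.2], [385.0, 223.1], [386.0, 222.3], [387.0, 221.4]]
46.5333
knob13 top (array([ 0.6121063 , -0.07950905]), np.float64(0.012542517712711086), 112) 
lid (array([ 0.61116506, -0.07904575]), np.float64(0.04351762558045273), 96) 
knob z98 [ 0.61348534 -0.07944238  0.098     ] scene [ 0.61599226 -0.07868193  0.098     ]
```

View pics/d3.png

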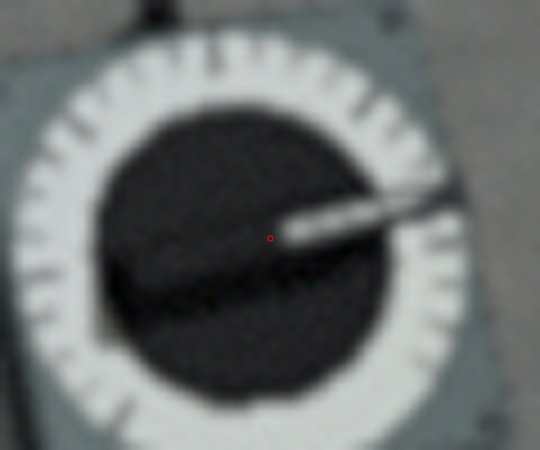

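The pointer line, from (285,232) to (420,198), now aims at the tab at (440,195). It measures -75.2° by camera and -75.9° by robot yaw, against -75.7° for the tab. The pot hasn't moved since it was placed.

```bash
python3 -c "
from bench import env
print(env.hand_in())"
```

```text
the job is handed in; nothing more can be done
None
```

The job is handed in, with no verdict returned: the pot was slid first and stands within about 2 mm of the heating plate's middle, then the dial was turned clockwise to within about 0.5° of the tab; the robot's clock was near 47 s of 61 s, and I did not re-measure the tin, tape measure or stapler at the end.

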